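# Slide open the violet bead box

### The job

The beaded lamp needs mending with violet beads. Press down on top of the violet lid of its bead box and draw it toward you until the box is fully open, then let go; leave the boxes with the white and the dark brown lids shut.

Things in the scene. Friction and masses are not known exactly. Their poses are not given: they have to be found in the camera images.
- violet_lid_top (a point): Centre of the top of the violet lid, 36 mm above the table; moves with the lid. Flat board 112 long (x) x 57 wide (y) x 5 mm, level in a pale wooden box 120 x 70 x 40 mm high, fixed to the table. The box's side and back walls stand 4 mm above the lid, leaving 52 mm of its width bare. z up; +x points to the box's closed back (box turned up to 20 deg): the lid slides out along -x, toward the robot.
- violet_lid (a joint): How far the violet lid is drawn out: 0 is fully shut, 0.070 fully drawn out (m), at a hard stop. Starts shut or up to 12 mm ajar. No handle, too flush to grip: it moves by friction under a press on its rigid top. It slides stiffly (about 1.5 N, no spring) and stays where left. A thin flush brass stripe 34 mm wide crosses the lid 40 mm in front of its centre.
- white_lid (a joint): The same for the white lid of an identical box nearby: 0 is fully shut, 0.070 fully drawn out (m). It starts shut.
- walnut_lid (a joint): The same for the dark brown wooden lid of a third identical box nearby: 0 is fully shut, 0.070 fully drawn out (m). It starts shut. The three boxes and an amber jar (60 mm wide, 75 mm high) stand in a row across the table, in any order, centres at least 130 mm apart from side to side.

How it is judged:
By the outcome, as a careful person would: the job done as asked, in the order asked, and still so for the second after the job is handed in, with the robot touching nothing.
It also fails if it takes over 29 s, if anything falls off the work surface, if the arm or the gripper's body presses on something with over 40 N, if the wrist force passes 120 N, or if a joint passes its speed limit or range.

### The arm

A 6-joint arm with a two-finger parallel gripper is mounted at the origin on the work surface. World frame = base frame: x ahead of the robot, y to its left, z up, the work surface at z = 0. Lengths are in m, angles in rad, forces in N, time in s.
With the tool pointing down it reaches from about 0.25 to 0.725 m from the base axis. Payload 9.7 kg.
Tool frame: the origin (TCP) lies at the centre of the arm's flange, where the gripper is bolted on; the fingertips stand 173 mm ahead of it and the grasp point (between the pads) lies 155 mm ahead of it (finger_overhang is the distance from the TCP to the fingertips, in m); z points along the fingers, x is the direction in which the jaws open and shut, and the axes are right-handed (so a half turn about z gives the same grasp; the last joint's range is limited). The gripper opens to 85 mm and grips with 20 to 120 N. Pads are 22 mm wide; open, the fingers measure 114 mm over their backs; the gripper's body (76 mm by 85 mm) begins 54 mm behind the grasp point. The pads swing forward as they close: fully open they stand 13 mm farther back than shut.
Start: joints at [1.33, 0.087, 0.176, 1.66, 0, 1.571], TCP at [0.131, 0.534, 0.405] pointing down, gripper open.
Joint ranges: [-3.13, 3.13], [-0.85, 1.81], [-1.15, 1.24], [-2.2, 2.28], [-1.44, 1.52], [-3.14, 3.14]. Speed limits (rad/s): [2.22, 2.22, 2.57, 3.14, 3.14, 3.14].

### API

Orientations are given as a unit quaternion [w, x, y, z].
In Python, from workcell import observe, capture, calibration, job_done, finger_overhang gives the robot as it stands. The module is installed in compiled form; this text tells all that it offers.
- The arm moves only by the shell command python3 -m pendant 'ROWS'. ROWS is a JSON object of lists of equal length, an entry for each row: "translation": the shift along the world's x, y, z scaled (see below), a list of three; "delta_rot": the turn, a rotation vector about the world's x, y, z scaled (see below), a list of three; "hand": the opening, from 0 (shut) to 1 (fully open). In form: {"translation": [[x, y, z], ...], "delta_rot": [[wx, wy, wz], ...], "hand": [hand, ...]}. A call has 1 to 5 rows; each row is the pose to reach, as a shift and turn from the pose measured when the call began; what a row does not reach only later rows make up. The controller multiplies each number of a shift by 1 m and each number of a turn by 0.5 rad. A row lasts 1/12 s, in which the tool goes at most 41.7 mm and 7.16 degrees, less where a joint would pass 70% of its speed; a pose out of reach is approached as far as the arm can. A call with a number of a shift or a turn outside -1 to 1 is refused whole. A call with a gripper value outside its range is refused whole. The fingers move at their own pace and stop on an object; the grip force is fixed at half the most. Time passes only in rows, so rows that repeat a pose let the fingers close. It gives the time, the measured TCP pose, the force and the opening at its end, in the units of the state.
- observe(): the state, without advancing time (a new reading comes with each control period).
- capture(name): name is "side" or "top"; returns (picture, depth): 480x640x3 uint8, red, green, blue; 480x640 float32, m along the optical axis (not along the pixel's ray), 0 where there is no reading.
- calibration(name): a dict with "fx", "fy", "cx", "cy" (pixels), "xyz" and "rotation" of the camera in the world. Camera axes: x right, y up, looking along -z (the intrinsics and any distortion apply to the point x, -y, -z); pixel columns grow to the right and rows downward; lengths in m; the calibration is good to about 2 mm. A picture is of the moment at which its call begins. calibration takes no time and is no camera call.
- job_done(): hands the job in, once; it reports no verdict.
The state is a dict: "time": time; "q": joint angles; "qvel": joint speeds; "joint_efforts": joint torques, N m; "eef_pos": TCP position; "eef_rot": TCP orientation; "force": force on the tool from outside, world axes, zero at the start; "wrist_torque": the same for the moment, N m; "finger_gap": opening from 0.0 (shut) to 1.0 (fully open).
Only numpy, scipy, OpenCV 4.12 (cv2) and the standard library are available. Lean on these libraries where they do the work, as an engineer would, in place of code of your own. Each camera call takes 0.05 s, during which the arm holds its last target.

## Working session

There is one attempt and no reset: what is moved stays moved. The work goes in short steps, Python scripts to look and compute and a shell command to move; the robot and the scene stay as the last step left them, time stands still between calls to the robot, and variables do not carry over. Pictures are saved under pics/ and viewed, and the job is handed in when it is done.

```bash
mkdir -p pics; python3 - <<'E'
from workcell import *
import cv2,numpy as np
print(observe(),finger_overhang)
for n in("top","side"):
    p,d=capture(n);cv2.imwrite(f"pics/{n}0.png",p[:,:,::-1]);np.save(f"pics/{n}0.npy",d)
    print(calibration(n))
E
```

```text
{'time': 0.0, 'q': array([1.33000578e+00, 8.74441144e-02, 1.75152184e-01, 1.65982039e+00,
       7.83616650e-06, 1.57080955e+00]), 'qvel': array([-0.00093968,  0.00042837,  0.00129845,  0.00133382, -0.00019603,
       -0.00081985]), 'joint_efforts': array([ 2.81024717e-03, -5.20389998e+01,  4.64803648e+01,  1.60668843e-02,
        1.78811970e-04, -7.78051970e-07]), 'eef_pos': array([0.13115677, 0.53412801, 0.40400097]), 'eef_rot': array([ 4.02943790e-04,  7.86918914e-01,  6.17056068e-01, -5.20201457e-04]), 'force': array([-0.14770784,  0.48154891, -0.16330556]), 'wrist_torque': array([-0.00689061, -0.02425837,  0.03734735]), 'finger_gap': 1.001614490407747} 0.1734
{'fx': 466.4418158911749, 'fy': 466.4418158911749, 'cx': 321.2143118196622, 'cy': 241.84894406643087, 'xyz': array([0.40871948, 0.00901027, 0.74931599]), 'rotation': array([ 0.73035836,  0.07659497, -0.0741123 , -0.67469789])}
{'fx': 438.80413180125686, 'fy': 438.80413180125686, 'cx': 317.9990670273632, 'cy': 239.69019653766512, 'xyz': array([ 0.15161403, -0.52664728,  0.49231357]), 'rotation': array([ 0.82350411,  0.45902059, -0.16182871, -0.2914662 ])}
```

View pics/top0.png

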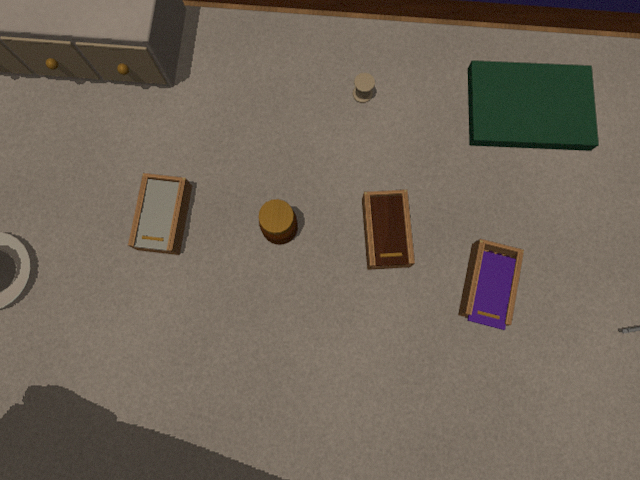

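View pics/side0.png

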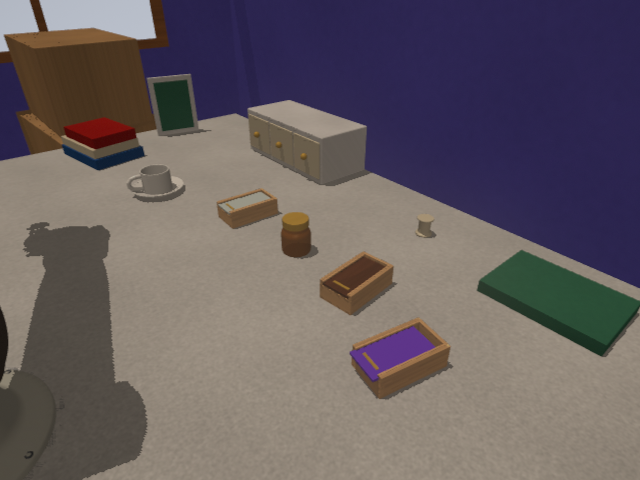

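The top view shows the violet lid at about (494,288), slightly ajar. Walnut is next to it at (390,228), the jar at (278,220) and white at (160,213). In the side view, violet is at (400,352).

```bash
cat > h.py <<'E'
import numpy as np,cv2
from scipy.spatial.transform import Rotation as R
from workcell import *
def ray(n,uv,z):
    c=calibration(n);q=c["rotation"];r=R.from_quat([q[1],q[2],q[3],q[0]])
    uv=np.atleast_2d(uv).astype(float)
    d=np.c_[(uv[:,0]-c["cx"])/c["fx"],-(uv[:,1]-c["cy"])/c["fy"],-np.ones(len(uv))]
    w=r.apply(d);o=np.array(c["xyz"]);return o+w*((z-o[2])/w[:,2])[:,None]
def masks(p):
    h=cv2.cvtColor(p,cv2.COLOR_RGB2HSV)
    v=cv2.inRange(h,(120,120,50),(150,255,255))
    b=cv2.inRange(h,(8,100,60),(25,255,255))
    return v,b,h
E
python3 - <<'E'
from h import *
for n,box in(("top",(440,220,540,345)),("side",(330,310,470,400))):
    p=cv2.imread(f"pics/{n}0.png")[:,:,::-1].copy()
    v,b,h=masks(p)
    x0,y0,x1,y1=box
    m=np.zeros_like(v);m[y0:y1,x0:x1]=255
    v&=m;b&=m
    cs=cv2.findContours(v,cv2.RETR_EXTERNAL,cv2.CHAIN_APPROX_NONE)[0]
    c=max(cs,key=cv2.contourArea)[:,0]
    w=ray(n,c,.036)[:,:2].astype(np.float32)
    r=cv2.minAreaRect(w);print(n,"lid",cv2.contourArea(c),r,cv2.boxPoints(r).round(4).tolist())
    if n=="top":
        cs=cv2.findContours(b|v,cv2.RETR_EXTERNAL,cv2.CHAIN_APPROX_NONE)[0]
        c=max(cs,key=cv2.contourArea)[:,0]
        w=ray(n,c,.040)[:,:2].astype(np.float32)
        r=cv2.minAreaRect(w);print("box",r,cv2.boxPoints(r).round(4).tolist())
    crop=p[y0:y1,x0:x1];cv2.imwrite(f"pics/{n}0c.png",cv2.resize(crop,None,fx=5,fy=5,interpolation=0)[:600,:,::-1])
E
```

```text
top lid 2306.0 ((0.5109625458717346, -0.2496504932641983), (0.05692635476589203, 0.11262119561433792), 79.85554504394531) [[0.4505000114440918, -0.2678000032901764], [0.5613999962806702, -0.28760001063346863], [0.571399986743927, -0.23160000145435333], [0.46050000190734863, -0.21170000731945038]]
box ((0.5191028714179993, -0.24627423286437988), (0.07981155067682266, 0.12854033708572388), 80.04013061523438) [[0.4489000141620636, -0.2745000123977661], [0.5755000114440918, -0.29670000076293945], [0.5892999768257141, -0.21809999644756317], [0.4627000093460083, -0.19589999318122864]]
side lid 1995.5 ((0.510299563407898, -0.25092098116874695), (0.05813400447368622, 0.11207947880029678), 79.20169830322266) [[0.4498000144958496, -0.26899999380111694], [0.5598999857902527, -0.28999999165534973], [0.5708000063896179, -0.2328999936580658], [0.46070000529289246, -0.211899995803833]]
```

View pics/top0c.png

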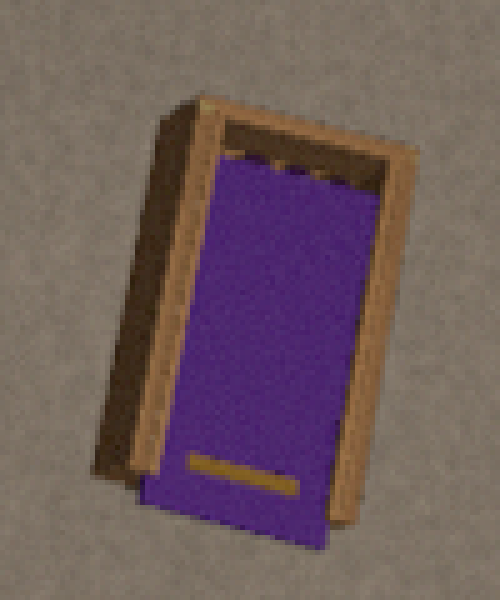

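Both views agree on the lid: centre at about (0.511, -0.250), yaw about -10.2°, roughly 10 mm ajar. I'll shut the fingers and carry them over at height.

```bash
python3 -m pendant '{"translation": [[0.018,-0.036,0],[0.036,-0.072,0],[0.054,-0.108,0],[0.072,-0.144,0],[0.09,-0.18,0]], "delta_rot": [[0,0,0.03],[0,0,0.06],[0,0,0.1],[0,0,0.13],[0,0,0.13]], "hand": [0,0,0,0,0]}'
python3 -m pendant '{"translation": [[0.018,-0.036,0],[0.036,-0.072,0],[0.054,-0.108,0],[0.072,-0.144,0],[0.09,-0.18,0]], "delta_rot": [[0,0,0],[0,0,0],[0,0,0],[0,0,0],[0,0,0]], "hand": [0,0,0,0,0]}'
python3 -c "
from workcell import *
s=observe();print(s['q'],s['eef_pos'],s['eef_rot'],s['force'],s['finger_gap'],s['time'])"
```

```text
time: 0.52
eef_pos: [0.2214, 0.3525, 0.4036]
eef_rot: [0.001, 0.766, 0.643, -0.001]
force: [0.6, -0.9, 0.5]
finger_gap: 0.302
time: 0.93
eef_pos: [0.3114, 0.1706, 0.4035]
eef_rot: [0.001, 0.766, 0.643, -0.001]
force: [0.8, 0.5, 1.0]
finger_gap: 0.001
[ 5.01487211e-01 -3.73715759e-01 -2.33321388e-01  1.71195733e+00
 -1.29266597e-03  6.74996631e-01] [0.31142674 0.17057056 0.40354607] [ 5.58727316e-04  7.65715019e-01  6.43179559e-01 -5.02495103e-04] [0.83612399 0.51557307 0.95364386] 0.0010789876860081572 0.9333
```

```bash
python3 -m pendant '{"translation": [[0.018,-0.036,0],[0.036,-0.072,0],[0.054,-0.108,0],[0.072,-0.144,0],[0.09,-0.18,0]], "delta_rot": [[0,0,0],[0,0,0],[0,0,0],[0,0,0],[0,0,0]], "hand": [0,0,0,0,0]}'
python3 -m pendant '{"translation": [[0.018,-0.036,0],[0.036,-0.072,0],[0.054,-0.108,0],[0.072,-0.144,0],[0.09,-0.18,0]], "delta_rot": [[0,0,0],[0,0,0],[0,0,0],[0,0,0],[0,0,0]], "hand": [0,0,0,0,0]}'
```

```text
time: 1.35
eef_pos: [0.4016, -0.0116, 0.4035]
eef_rot: [0.001, 0.766, 0.643, -0.0]
force: [0.8, 1.4, -0.9]
finger_gap: -0.002
time: 1.77
eef_pos: [0.492, -0.1939, 0.4031]
eef_rot: [0.0, 0.766, 0.643, -0.0]
force: [0.3, 0.4, 1.0]
finger_gap: -0.002
```

```bash
python3 -m pendant '{"translation": [[0.012,-0.03,-0.01],[0.023,-0.057,-0.04],[0.023,-0.057,-0.08],[0.023,-0.057,-0.12],[0.023,-0.057,-0.15]], "delta_rot": [[0,0,0],[0,0,0],[0,0,0],[0,0,0],[0,0,0]], "hand": [0,0,0,0,0]}'
python3 - <<'E'
from h import *
for n,s in(("top",slice(390,590)),("side",slice(300,500))):
    p,d=capture(n);cv2.imwrite(f"pics/{n}1.png",cv2.resize(p[200 if n=="top" else 240:350 if n=="top" else 420,s],None,fx=3,fy=3)[:,:,::-1])
E
```

```text
time: 2.18
eef_pos: [0.5142, -0.2513, 0.249]
eef_rot: [-0.001, 0.766, 0.642, -0.001]
force: [-0.1, -0.1, -1.0]
finger_gap: -0.006
```

View pics/side1.png

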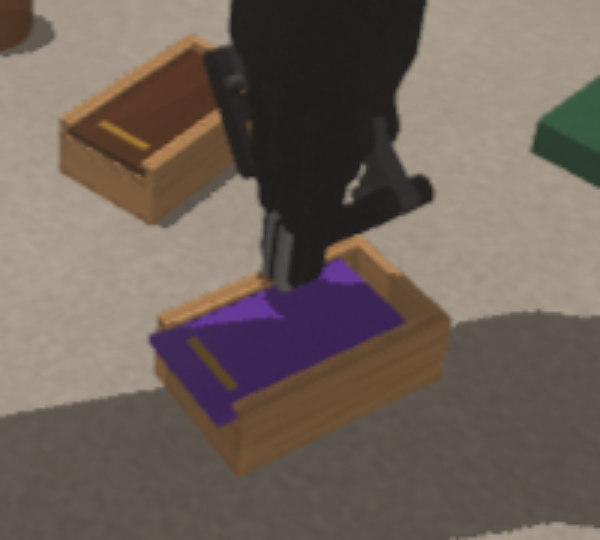

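View pics/top1.png

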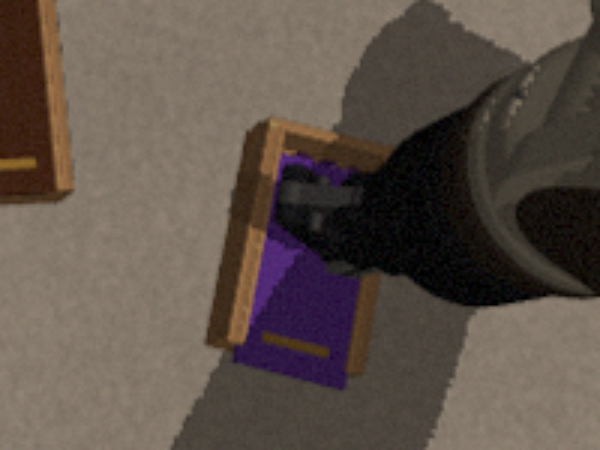

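The closed fingertips hang over the middle of the violet lid, clear of both walls. I'll go down gently while watching the force.

```bash
python3 -m pendant '{"translation": [[0,0,-0.015],[0,0,-0.028],[0,0,-0.034],[0,0,-0.037]], "delta_rot": [[0,0,0],[0,0,0],[0,0,0],[0,0,0]], "hand": [0,0,0,0]}'
python3 -m pendant '{"translation": [[0,0,-0.002],[0,0,-0.003]], "delta_rot": [[0,0,0],[0,0,0]], "hand": [0,0]}'
```

```text
time: 2.62
eef_pos: [0.5135, -0.2503, 0.2104]
eef_rot: [-0.004, 0.766, 0.643, -0.002]
force: [-0.5, 0.2, -0.2]
finger_gap: 0.002
time: 2.78
eef_pos: [0.5141, -0.2503, 0.2094]
eef_rot: [-0.003, 0.766, 0.643, -0.002]
force: [-0.8, 2.1, 12.3]
finger_gap: -0.002
```

Contact at about 12 N. I'll draw a short way first and check whether the lid follows.

```bash
python3 -m pendant '{"translation": [[0,0,-0.003],[-0.005,0.001,-0.003],[-0.01,0.002,-0.003],[-0.015,0.003,-0.003]], "delta_rot": [[0,0,0],[0,0,0],[0,0,0],[0,0,0]], "hand": [0,0,0,0]}'
cat > look.py <<'E'
from h import *
import sys
k=sys.argv[1]
for n in("top","side"):
    p,d=capture(n);v,b,h=masks(p)
    a=(390,200,590,380) if n=="top" else (300,260,500,420)
    cv2.imwrite(f"pics/{n}{k}.png",cv2.resize(p[a[1]:a[3],a[0]:a[2]],None,fx=3,fy=3)[:,:,::-1])
    m=np.zeros_like(v);m[a[1]:a[3],a[0]:a[2]]=255;v&=m
    ys,xs=np.nonzero(v);w=ray(n,np.c_[xs,ys],.036)[:,:2]
    e=np.array([.9842,-.1771]);s=(w-[.5108,-.2503])@e
    print(n,"front edge s",np.percentile(s,[0,.5,1]).round(4),"-> drawn since start",round(-.056-np.percentile(s,.5),4))
E
python3 look.py 2
```

```text
time: 3.12
eef_pos: [0.5001, -0.2477, 0.2094]
eef_rot: [-0.0, 0.766, 0.643, -0.0]
force: [1.7, -0.9, 7.4]
finger_gap: -0.002
top front edge s [-0.0683 -0.068  -0.0677] -> drawn since start 0.012
side front edge s [-0.0694 -0.069  -0.0687] -> drawn since start 0.013
```

The lid follows the tip: about 13 mm for 14 mm of tool travel. I'll keep going with a slightly firmer press.

```bash
python3 -m pendant '{"translation": [[-0.004,0.001,-0.004],[-0.01,0.002,-0.004],[-0.015,0.003,-0.004],[-0.02,0.004,-0.004],[-0.025,0.0045,-0.004]], "delta_rot": [[0,0,0],[0,0,0],[0,0,0],[0,0,0],[0,0,0]], "hand": [0,0,0,0,0]}'
python3 look.py 3
```

```text
time: 3.63
eef_pos: [0.4758, -0.2433, 0.2094]
eef_rot: [0.002, 0.766, 0.643, 0.001]
force: [2.4, 3.7, 13.6]
finger_gap: -0.005
top front edge s [-0.0918 -0.0915 -0.0912] -> drawn since start 0.0355
side front edge s [-0.0927 -0.0923 -0.092 ] -> drawn since start 0.0363
```

```bash
python3 -m pendant '{"translation": [[-0.004,0.001,-0.004],[-0.009,0.0015,-0.004],[-0.014,0.0025,-0.004],[-0.018,0.003,-0.004],[-0.022,0.004,-0.004]], "delta_rot": [[0,0,0],[0,0,0],[0,0,0],[0,0,0],[0,0,0]], "hand": [0,0,0,0,0]}'
python3 -m pendant '{"translation": [[-0.003,0.0005,-0.004],[-0.006,0.001,-0.004],[-0.009,0.0015,-0.004]], "delta_rot": [[0,0,0],[0,0,0],[0,0,0]], "hand": [0,0,0]}'
python3 look.py 4
```

```text
time: 4.15
eef_pos: [0.4547, -0.2394, 0.2093]
eef_rot: [0.005, 0.766, 0.643, 0.003]
force: [2.2, 2.2, 13.8]
finger_gap: -0.002
time: 4.4
eef_pos: [0.4473, -0.2382, 0.2094]
eef_rot: [0.008, 0.765, 0.644, 0.005]
force: [7.3, 0.8, 9.0]
finger_gap: 0.0
top front edge s [-0.1172 -0.1168 -0.1165] -> drawn since start 0.0608
side front edge s [-0.1172 -0.1168 -0.1164] -> drawn since start 0.0608
```

The pull force rose to 7 N, so this could be the hard stop. A further draw will show whether the lid still moves.

```bash
python3 -m pendant '{"translation": [[-0.003,0.0005,-0.004],[-0.006,0.001,-0.004],[-0.009,0.0015,-0.004]], "delta_rot": [[0,0,0],[0,0,0],[0,0,0]], "hand": [0,0,0]}'
python3 look.py 5
```

```text
time: 4.75
eef_pos: [0.4401, -0.2374, 0.2094]
eef_rot: [0.012, 0.765, 0.644, 0.007]
force: [7.4, -0.7, 10.6]
finger_gap: -0.002
top front edge s [-0.1173 -0.1169 -0.1165] -> drawn since start 0.0609
side front edge s [-0.1172 -0.1168 -0.1164] -> drawn since start 0.0608
```

View pics/top5.png

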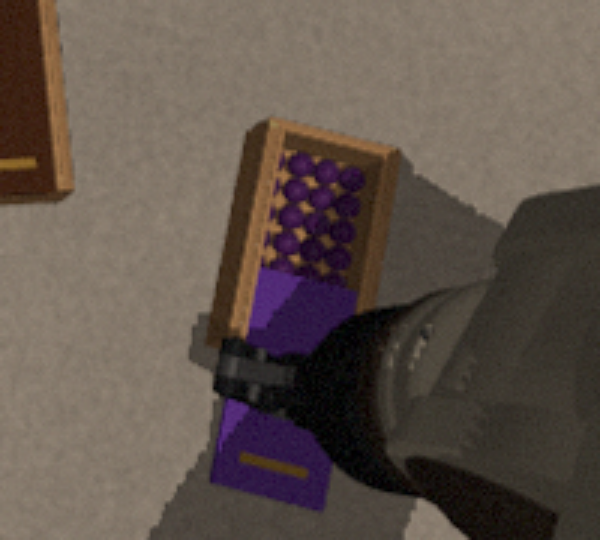

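The tip moved another 7 mm while the lid stayed put, so it is at the hard stop. The picture shows the beads at (315,215) exposed and the lid hanging out at the front. Next I lift straight up.

```bash
python3 -m pendant '{"translation": [[0,0,0.01],[0,0,0.03],[0,0,0.06],[0,0,0.1],[0,0,0.14]], "delta_rot": [[0,0,0],[0,0,0],[0,0,0],[0,0,0],[0,0,0]], "hand": [0,0,0,0,0]}'
python3 -m pendant '{"translation": [[0,0.03,0.01],[0,0.07,0.02],[0,0.11,0.03],[0,0.15,0.03],[0,0.19,0.03]], "delta_rot": [[0,0,0],[0,0,0],[0,0,0],[0,0,0],[0,0,0]], "hand": [0,0,0,0,0]}'
python3 -m pendant '{"translation": [[-0.02,0.03,0],[-0.04,0.07,0],[-0.06,0.11,0],[-0.08,0.15,0],[-0.08,0.15,0]], "delta_rot": [[0,0,0],[0,0,0],[0,0,0],[0,0,0],[0,0,0]], "hand": [0,0,0,0,0]}'
python3 look.py 6
python3 - <<'E'
from h import *
p,d=capture("top");cv2.imwrite("pics/top7.png",p[:,:,::-1])
p,d=capture("side");cv2.imwrite("pics/side7.png",p[:,:,::-1])
E
```

```text
time: 5.27
eef_pos: [0.4392, -0.237, 0.352]
eef_rot: [0.012, 0.765, 0.644, 0.007]
force: [1.2, -0.2, -0.5]
finger_gap: -0.001
time: 5.68
eef_pos: [0.4386, -0.0455, 0.3845]
eef_rot: [0.013, 0.765, 0.643, 0.008]
force: [0.6, -0.1, 0.2]
finger_gap: -0.005
time: 6.1
eef_pos: [0.3559, 0.1078, 0.3864]
eef_rot: [0.013, 0.764, 0.645, 0.01]
force: [0.3, -0.7, -0.3]
finger_gap: 0.004
top front edge s [-0.1172 -0.1166 -0.1159] -> drawn since start 0.0606
side front edge s [-0.1172 -0.1167 -0.1161] -> drawn since start 0.0607
```

View pics/top7.png

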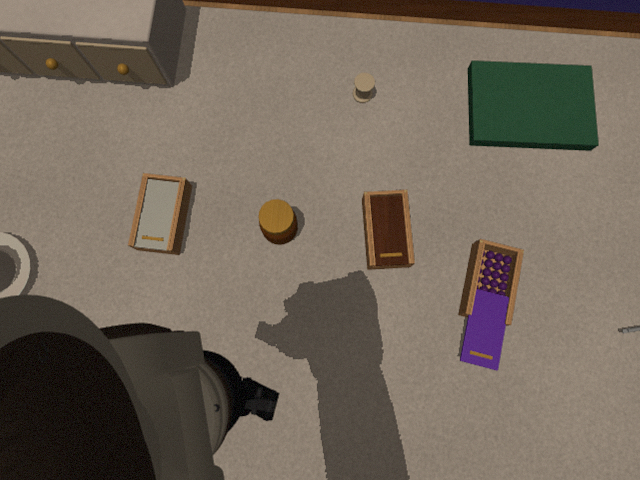

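View pics/side7.png

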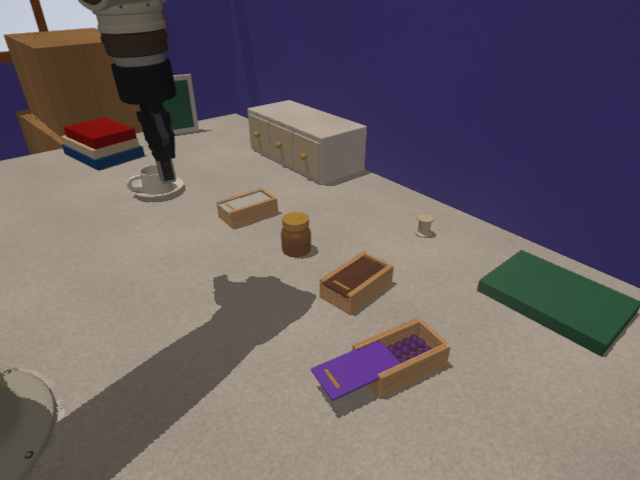

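The top view shows the violet lid (482,330) fully out with beads at (495,270). White (160,213) and walnut (390,228) haven't moved, the jar still stands, and the arm is clear.

```bash
python3 -c "
from workcell import *
print(job_done())"
```

```text
the job is handed in; nothing more can be done
None
```

The violet bead box is fully open, and I handed the job in at about 6.4 s of the 29 s allowed. I pressed the closed fingertips on the violet lid at roughly 7–14 N, drew it toward the robot to its hard stop, then lifted off and moved the arm clear.

- **Violet lid:** both cameras put its travel at about 61 mm, on top of the roughly 10 mm it already stood ajar. At the stop the pull rose from about 2 N to 7 N. The tip then slid another 7 mm without the lid moving. The lid stayed where it was after I let go.
- **White and dark brown lids:** both look shut and unmoved in the last pictures. I judged this by eye and did not measure it.
- **Force limits:** the highest reading I saw was about 14 N.

I did not measure the initial gap separately: the 10 mm is an estimate from the images, so the full 70 mm rests on the hard stop. No check failed, and the two cameras agreed to within about 1 mm on the lid's travel.

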